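# Raise the hold-down flap of the drone jig with its lever

## Robot

A 6-joint arm with a two-finger parallel gripper is mounted at the origin on the work surface. World frame = base frame: x ahead of the robot, y to its left, z up, the work surface at z = 0. Lengths are in mm, angles in rad, forces in N, time in s.
With the tool pointing down it reaches from about 275 to 750 mm from the base axis. Payload 10.2 kg.
Tool frame: the origin (TCP) lies midway between the tips of the shut fingers; the grasp point (between the pads) lies 19 mm behind it (ctrl.hold_point_z is the distance from the TCP to the grasp point, in mm); z points along the fingers, y is the direction in which the jaws open and shut (so a half turn about z gives the same grasp; the last joint's range is limited). The gripper opens to 85 mm and grips with 20 to 120 N. Pads are 22 mm wide; open, the fingers measure 114 mm over their backs; the gripper's body (76 mm by 85 mm) begins 54 mm behind the grasp point. The pads swing forward as they close: fully open they stand 13 mm farther back than shut.
Start: joints at [1.097, 0.313, 1.498, -0, 1.331, -0.223], TCP at [130.307, 508.578, 231.294] pointing down, gripper open.
Joint ranges: [-2.94, 2.94], [-0.97, 2.17], [0.19, 2.56], [-1.23, 4.37], [0.02, 3.11], [-2.88, 2.88]. Speed limits (rad/s): [2.39, 2.39, 3.01, 3.14, 3.14, 3.14].

## Interface

Orientations are given as a unit quaternion [w, x, y, z].
In Python, from rig import ctrl, capture, get_calibration, ticket, search_frame, outline_of gives the robot as it stands. The module is installed in compiled form; this text tells all that it offers.
- The arm moves only by the tool servo_tool, never from a script. Its argument "motion" is a list of rows, each an object with "dr": the turn, a rotation vector about the tool's x, y, z in units of 10 degrees (1.0 is 10 degrees), a list of three; "delta_pos": the shift along the tool's x, y, z in units of 50 mm (1.0 is 50 mm), a list of three; "hand": the opening, from 0 (shut) to 1 (fully open). In form: [{"dr": [ax, ay, az], "delta_pos": [x, y, z], "hand": hand}, ...]. A call has 1 to 20 rows; each row shifts and turns the pose as measured when the row begins, along the tool's axes as they then stand; what a row does not reach is not made up. A row lasts 1/8 s, in which the tool goes at most 62.5 mm and 10.7 degrees, less where a joint would pass 70% of its speed; a pose out of reach is approached as far as the arm can. A call is refused whole if a number of a shift passes 1 or a number of a turn 1, either way. A call with a gripper value outside its range is refused whole. The fingers move at their own pace and stop on an object; "squeeze" is the grip in N (left out, the last holds). Time passes only in rows, so rows that do not move let the fingers close. It gives the time, the measured TCP pose, the force and the opening at its end, in the units of the state.
- ctrl.sense(): the state, without advancing time (a new reading comes with each control period).
- capture(name): name is "side" or "top" or "wrist"; returns (picture, depth): 400x640x3 uint8, red, green, blue; 400x640 float32, mm along the optical axis (not along the pixel's ray), 0 where there is no reading.
- get_calibration(name): a dict with "camera_matrix" (3x3 intrinsics, pixels), "T" (4x4, takes a point from camera to world coordinates). Camera axes: x right, y down, z forward; pixel columns grow to the right and rows downward; lengths in mm; the calibration is good to about 2 mm. A picture is of the moment at which its call begins: read the wrist's pose just before it. get_calibration takes no time and is no camera call; for the wrist camera it gives the pose at the moment of the call.
- ticket.finish_job(): hands the job in, once; it reports no verdict.
Trained networks look in the newest picture that a camera, given by its name, has taken for a name from the list of things; names that differ only in an ending like _2 or _b are one class to them, and where a whole thing is asked for, a point or a joint stands for the part that bears it (a point fixed in the world has none). Each returns a list of dicts, best first, with "score" (0 to 1); they miss things now and then, are a little off and sometimes report something else, mostly with a low value. They report only what shows in the picture. A call takes as long as a camera call. They do not tell look-alikes from the thing itself.
- search_frame(camera, label): "bbox" ([left, top, right, bottom] in pixels, round what is visible of it).
- outline_of(camera, label): "pixels" (400x640 bool, what is visible of it) and "bbox" ([left, top, right, bottom] in pixels, round what is visible of it).
The state is a dict: "time_s": time; "joints": joint angles; "dq": joint speeds; "tau": joint torques, N m; "eef_pos": TCP position; "ee_rot": TCP orientation; "force": force on the tool from outside, world axes, zero at the start; "wrist_torque": the same for the moment, N m; "grip_width": opening from 0.0 (shut) to 1.0 (fully open).
Only numpy, scipy, OpenCV 4.12 (cv2) and the standard library are available. Lean on these libraries where they do the work, as an engineer would, in place of code of your own. Each camera call takes 0.05 s, during which the arm holds its last target.

## Task

The heavy steel flap is clamping the drone frame in the jig. Push the wooden block out from under the long end of the lever, sliding it along the bench without lifting or tipping it, then press the lever's long end all the way down with the fingertips so that the flap rises, and finish while still holding it down so that I can take the frame out. Do not touch the flap itself, and leave the other things on the bench where they are.

Things in the scene. Friction and masses are not known exactly. Their poses are not given: they have to be found in the camera images.
- jig: jig fixed to the bench: grey bed (x -75..75, y -40..210 mm), two aluminium cheeks (fulcrum), black four-armed drone frame (arms to x +-108 mm), steel flap over its middle. Origin on the bench below the fulcrum pin, z up. The lever lies along the jig's y axis: long arm to -y (220 mm from pin to end), flap to +y. The pin is 45 mm above the bench, along the jig's x
- lever (a joint): angle of the aluminium lever (flat bar 24 mm wide, 12 mm thick) on the fulcrum pin: 0 at rest, long arm sloping up by 0.13 rad; grows to its stop at 0.25 as the long end is pressed (then sloping down by 0.12 rad). The flap's weight brings the long end back up when let go; pressing at the pad takes about 3 to 7 N, more at the stop
- lever_pad (a point): centre of the top face of the lever's pad, its widened long end (40 mm across, 44 mm along the lever, 12 mm thick), 198 mm from the fulcrum pin and 6 mm above the bar's mid-line; about 77 mm above the bench at rest, about 27 mm fully down. The pad ends 22 mm farther out
- flap (a joint): opening angle of the heavy steel hold-down flap (84 mm wide, 125 mm long, 25 mm thick, about 2 kg), hinged at the end away from the lever: 0 shut, about 0.2 with the lever fully down; it falls shut when the lever is let go. The lever's short end (80 mm) lies under its free edge
- flap_edge (a point): middle of the top of the flap's free edge, the edge nearest the fulcrum; about 66 mm above the bench when shut
- block_center (a point): centre (half-way up) of the loose hardwood block, 40 x 100 mm, 45 mm high, about 0.13 kg; z up, y along its 100 mm length, roughly along the lever. It stands on the bench, its inner end 10 to 25 mm in under the lever's pad, the rest sticking out beyond the lever's end, and stops the lever half-way
- motor_a: small drone motor, upright dark cylinder 29 mm across, 18 mm high with a 12 mm shaft on top; stands beside the lever on the jig's +x side; loose, to be left alone. Origin at its middle on the underside
- motor_b: a second such motor, beside the lever on the jig's -x side; loose, to be left alone. Origin at its middle on the underside
- screw_jar: clear jar, 40 mm across, 45 mm high, on the jig's +x side near the fulcrum; loose, to be left alone. Origin at its middle on the underside
- battery: grey battery pack 75 x 36 x 34 mm, on the jig's -x side; loose, to be left alone. Origin at its middle on the underside
- tape_roll: roll of tape lying flat, 70 mm across, 18 mm high, on the right of the mat; loose, to be left alone. Origin at its middle on the underside
- driver: screwdriver lying flat, 160 mm long, on the right of the mat; loose, to be left alone. Origin at its middle on the underside
- board: small circuit board lying flat, 36 x 36 x 8 mm, on the jig's +x side; loose, to be left alone. Origin at its middle on the underside
Not all that is in view belongs to the job. What is shaped like the part that bears block_center but blue, pink or yellow is not meant.

How it is judged (in metres and radians):
On the way, in this order (a step that is already met when the one before it is completed fails the run):
1. the block has been pushed from its place (distance of block_center from where it was at the start of the episode above 0.008 m and value of joint flap below 0.05 rad), for 0.1 s.
2. the flap has been raised by the pressed lever (value of joint flap above 0.15 rad and contact force between the fingers and lever above 0.8 N), for 0.2 s.
At the end, for the whole second after the job is handed in: the lever is pressed down (over 0.19 of its 0.25 rad) by the fingers, with more than 0.8 N, the flap stands open by more than 0.15 rad and is at rest, and the block stands upright on the bench, free of the lever (all of step 2 and value of joint lever above 0.19 rad and height (world z) of block_center below 0.03 m and angle between block_center's own z axis and vertical below 0.1 rad and velocity of joint flap below 0.05 rad/s and contact force between block and lever below 0.3 N); the arm keeps its last pose, push and grip.
It fails at once if the block is lifted off the bench (its centre over 40 mm high) or tipped (height (world z) of block_center above 0.04 m or angle between block_center's own z axis and vertical above 0.4 rad).
It fails at once if the flap is touched by the robot (contact force between any of the fingers, the arm and flap above 0.5 N).
It fails at once if another thing is shifted by more than 30 mm (distance of any of motor_a, motor_b, screw_jar, battery, tape_roll, driver, board from where it was at the start of the episode above 0.03 m).
It also fails if it takes over 38 s, if anything falls off the work surface, if the arm or the gripper's body presses on something with over 40 N, if the wrist force passes 120 N, or if a joint passes its speed limit or range.

## Working session

There is one attempt and no reset: what is moved stays moved. The work goes in short steps, Python scripts to look and compute and a tool call to move; the robot and the scene stay as the last step left them, time stands still between calls to the robot, and variables do not carry over. Pictures are saved under pics/ and viewed, and the job is handed in when it is done.

Besides the shell and the picture viewer there is one more tool, called after "Request:" as name(argument=value, ...) on one line, values as JSON. servo_tool: Moves the arm, as the interface text tells. Its arguments: {"type":"object","properties":{"motion":{"type":"array"},"squeeze":{"type":"number"}},"required":["motion"]}

```bash
mkdir -p pics; python3 - <<'E'
from rig import ctrl,capture,get_calibration
import cv2,numpy as np
s=ctrl.sense();print(s)
for n in("side","top"):
    p,d=capture(n);cv2.imwrite(f"pics/{n}0.png",p[:,:,::-1]);np.save(f"{n}0.npy",d)
    c=get_calibration(n);print(n,np.round(c["camera_matrix"],1).tolist(),np.round(c["T"],3).tolist())
E
```

```text
{'time_s': 0.0, 'joints': array([ 1.09659156e+00,  3.13469656e-01,  1.49844056e+00, -2.15318579e-05,
        1.33099736e+00, -2.23394371e-01]), 'dq': array([-3.73879003e-04,  5.37298318e-04,  4.66413804e-04, -2.71313284e-05,
       -2.07099586e-03, -8.01461705e-04]), 'tau': array([ 2.90643235e-03, -4.12280738e+01, -2.59738648e+01, -1.86766511e-05,
        4.23581965e-03, -1.39988714e-05]), 'eef_pos': array([130.19256236, 508.33433786, 230.72370799]), 'ee_rot': array([-2.14874524e-04,  1.25074189e-01,  9.92147174e-01, -6.21446616e-04]), 'force': array([ 0.1365742 ,  0.75157597, -0.05656926]), 'wrist_torque': array([-0.01032635, -0.01862754, -0.01554631]), 'grip_width': 1.000391663267835}
side [[444.1, 0.0, 312.9], [0.0, 444.1, 204.3], [0.0, 0.0, 1.0]] [[-0.994, -0.078, 0.08, 480.639], [-0.112, 0.753, -0.649, 683.86], [-0.01, -0.653, -0.757, 921.986], [0.0, 0.0, 0.0, 1.0]]
top [[475.5, 0.0, 315.3], [0.0, 475.5, 202.4], [0.0, 0.0, 1.0]] [[-0.025, -0.983, 0.179, 311.321], [-1.0, 0.024, -0.011, -33.809], [0.006, -0.179, -0.984, 1435.208], [0.0, 0.0, 0.0, 1.0]]
```

View pics/side0.png

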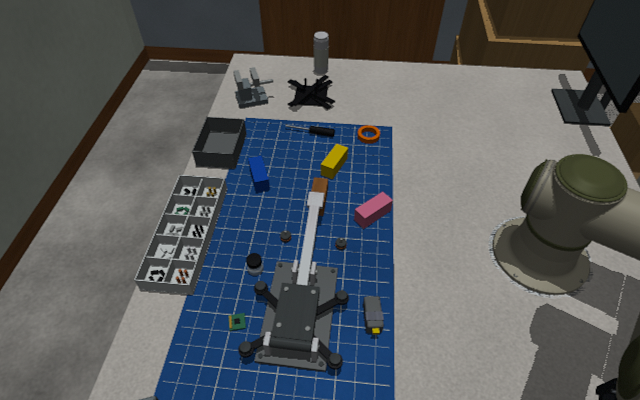

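View pics/top0.png

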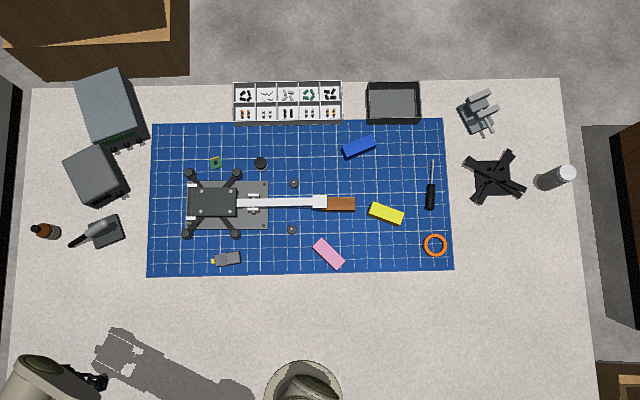

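```bash
cat > h.py <<'E'
import numpy as np,cv2
from rig import *
def world(n,d,px,c=None):
    c=c or get_calibration(n);K=c["camera_matrix"];T=np.array(c["T"]);px=np.array(px)
    u,v=px[:,0],px[:,1];z=d[v,u]
    P=np.stack([(u-K[0,2])/K[0,0]*z,(v-K[1,2])/K[1,1]*z,z,np.ones(len(u))])
    return (T@P)[:3].T
def proj(n,P,c=None):
    c=c or get_calibration(n);K=np.array(c["camera_matrix"]);T=np.linalg.inv(np.array(c["T"]))
    q=T[:3,:3]@np.array(P,float).T+T[:3,3:4];q=K@q;return (q[:2]/q[2]).T
E
python3 - <<'E'
from h import *
for n in("top","side"):
    p,d=capture(n)
    for l in("block_center","lever_pad","lever","motor_a","jig","flap"):
        for r in outline_of(n,l)[:5]:
            m=r["pixels"]
            ys,xs=np.nonzero(m&(d>0)); w=world(n,d,np.stack([xs,ys],1))
            col=p[m].mean(0).astype(int)
            zt=np.percentile(w[:,2],85); t=w[np.abs(w[:,2]-zt)<6]
            rect=cv2.minAreaRect(t[:,:2].astype(np.float32))
            print(n,l,round(r["score"],2),r["bbox"],col,"z",np.round(np.percentile(w[:,2],[5,50,95])),"rect",np.round(rect[0],1),np.round(rect[1],1),round(rect[2],1))
p,d=capture("top")
c=p[160:240,230:430];cv2.imwrite("pics/crop.png",cv2.resize(c[:,:,::-1],None,fx=4,fy=4,interpolation=cv2.INTER_CUBIC))
E
```

```text
top block_center 0.87 [341.0, 134.9, 375.0, 159.3] [ 45  84 169] z [20. 44. 50.] rect [ 737.5 -185.6] [40.9 99.5] 23.6
top block_center 0.78 [368.1, 201.4, 403.8, 226.2] [199 196  70] z [21. 44. 50.] rect [ 528.7 -258. ] [99.1 40.2] 68.3
top block_center 0.65 [313.5, 235.3, 343.8, 270.0] [200 149 180] z [ 2. 45. 50.] rect [413.1 -84.2] [98.8 39.8] 43.6
top block_center 0.62 [325.5, 197.2, 356.1, 212.5] [143  95  57] z [22. 45. 50.] rect [ 559.8 -122.4] [83.1 39.6] 87.9
top lever_pad 0.94 [239.0, 191.4, 325.7, 207.9] [211 210 212] z [47. 64. 79.] rect [567.3 -29.2] [110.7  38.4] 82.3
top lever 0.55 [237.3, 194.4, 330.6, 214.5] [210 209 211] z [47. 64. 79.] rect [563.1 -27.6] [110.7  39.2] 88.1
top motor_a 0.62 [285.0, 222.6, 297.9, 234.6] [85 86 87] z [ 2. 17. 25.] rect [489.4  24.1] [25.8 24.8] 32.4
top motor_a 0.49 [290.6, 178.1, 296.8, 189.0] [82 82 82] z [ 8. 18. 28.] rect [630.6  15. ] [23.9 23.7] 66.7
top jig 0.63 [179.4, 167.0, 330.7, 241.2] [114 116 119] z [ 7. 48. 73.] rect [570.3 122.5] [411.5 110.5] 89.2
top flap 0.87 [187.7, 185.2, 239.5, 220.3] [78 81 82] z [55. 67. 72.] 
[... 489 characters left out ...]
65.8 -117.7] [97.1 39.9] 88.1
side lever_pad 0.89 [296.4, 191.7, 321.1, 288.4] [156 160 164] z [18. 62. 79.] rect [572.1  54.1] [269.5  40.2] 87.9
side lever_pad 0.41 [312.1, 178.8, 329.2, 218.3] [93 66 43] z [ 6. 45. 57.] rect [ 565.8 -117.7] [97.1 39.9] 88.1
side lever 0.86 [296.8, 191.5, 324.0, 283.4] [164 167 170] z [48. 63. 79.] rect [567.7 -32.5] [96.  39.7] 89.4
side motor_a 0.26 [314.3, 179.1, 327.7, 215.1] [96 65 37] z [14. 46. 49.] rect [ 565.5 -118.3] [95.8 39.4] 88.1
side jig 0.83 [236.5, 195.2, 348.9, 371.7] [74 77 78] z [11. 49. 70.] rect [572.  130.5] [403.6 110.3] 88.4
side flap 0.91 [269.0, 283.4, 320.2, 351.7] [53 57 58] z [59. 67. 70.] rect [576.1 256.8] [143.6  86.4] 89.3
```

View pics/crop.png

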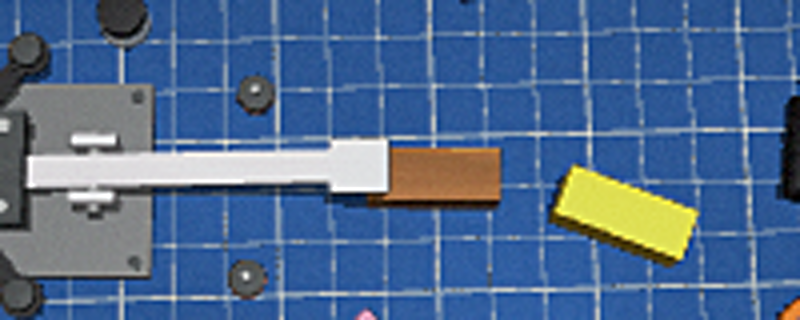

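```bash
python3 - <<'E'
from h import *
for n in("top","side"):
    p,d=capture(n)
    ys,xs=np.mgrid[0:400,0:640]; px=np.stack([xs.ravel(),ys.ravel()],1)
    w=world(n,d,px); col=p.reshape(-1,3).astype(int); ok=d.ravel()>0
    br=ok&(col.max(1)-col.min(1)<25)&(col.mean(1)>110)&(w[:,2]>45)&(w[:,2]<90)&(abs(w[:,0]-567)<35)&(w[:,1]>-110)&(w[:,1]<170)
    L=w[br]; print(n,"lever y rng",L[:,1].min(),L[:,1].max(),len(L))
    for a in range(-100,160,20):
        q=L[(L[:,1]>=a)&(L[:,1]<a+20)]
        if len(q):print(a,np.round([q[:,0].min(),q[:,0].max(),q[:,0].mean(),q[:,2].mean()],1))
    b=ok&(col[:,0]>col[:,2]*1.5)&(col[:,0]>col[:,1]*1.2)&(abs(w[:,2]-45)<5)&(abs(w[:,0]-567)<50)&(w[:,1]<-40)&(w[:,1]>-200)
    B=w[b];print("block",B.min(0),B.max(0),cv2.minAreaRect(B[:,:2].astype(np.float32)))
    y=ok&(col[:,0]>col[:,2]*2)&(col[:,1]>col[:,2]*2)&(abs(w[:,2]-45)<6)&(abs(w[:,0]-530)<80)&(abs(w[:,1]+257)<70)
    print("yellow",w[y].min(0),w[y].max(0))
E
```

```text
top lever y rng -80.32966465469902 168.44302750400257 843
-100 [571.1 582.3 576.2  81. ]
-80 [544.1 581.  561.9  77.6]
-60 [544.7 581.7 563.1  74.9]
-40 [545.9 581.8 562.8  72.6]
-20 [552.7 574.5 563.7  70.1]
0 [553.7 575.6 564.6  67.9]
20 [554.  576.5 565.7  65.4]
40 [554.5 578.2 566.4  62. ]
60 [556.2 578.8 567.5  59.5]
80 [557.3 580.3 568.5  57.2]
100 [546.  594.3 568.4  55.6]
120 [539.2 594.7 567.5  56.4]
140 [543.8 594.9 568.   53.7]
block [ 539.39279143 -164.93540115   40.03907876] [580.66430949 -68.31089465  49.98742084] ((560.150146484375, -116.58914947509766), (95.6227035522461, 39.88334655761719), 88.41007232666016)
yellow [ 493.54431793 -308.00417206   39.2003145 ] [ 564.74085976 -207.17195024   50.99412685]
side lever y rng -87.47559990989475 169.66448137394605 1131
-100 [549.2 577.3 567.7  69.8]
-80 [547.6 586.2 566.1  78.2]
-60 [548.  586.9 567.3  76.3]
-40 [549.8 582.8 567.8  73.3]
-20 [556.9 580.9 568.3  70.7]
0 [557.4 580.8 569.   68.8]
20 [557.7 581.1 569.1  65.7]
40 [558.5 582.  569.3  62.5]
60 [559.  582.2 570.3  60. ]
80 [559.6 583.  570.8  57.6]
100 [559.9 594.3 571.2  55.1]
120 [543.3 601.2 572.   56.8]
140 [546.9 598.1 571.7  53.8]
block [ 544.75329948 -166.89329372   40.96820009] [583.46538428 -70.67311401  49.67304248] ((564.8240966796875, -119.07949829101562), (95.72664642333984, 38.064144134521484), 88.27176666259766)
yellow [ 498.35896729 -307.04993997   39.04673404] [ 568.08136379 -204.12839928   50.90605118]
```

Request:
servo_tool(motion=[{"dr":[0,0,-0.63],"delta_pos":[0,0,0],"hand":0.47},{"dr":[0,0,-0.63],"delta_pos":[0,0,0],"hand":0.47},{"dr":[0,0,0],"delta_pos":[-0.5,-0.85,0],"hand":0.47},{"dr":[0,0,0],"delta_pos":[-0.5,-0.85,0],"hand":0.47},{"dr":[0,0,0],"delta_pos":[-0.5,-0.85,0],"hand":0.47},{"dr":[0,0,0],"delta_pos":[-0.5,-0.85,0],"hand":0.47},{"dr":[0,0,0],"delta_pos":[-0.5,-0.85,0],"hand":0.47},{"dr":[0,0,0],"delta_pos":[-0.5,-0.85,0],"hand":0.47},{"dr":[0,0,0],"delta_pos":[-0.5,-0.85,0],"hand":0.47},{"dr":[0,0,0],"delta_pos":[-0.5,-0.85,0],"hand":0.47},{"dr":[0,0,0],"delta_pos":[-0.5,-0.85,0],"hand":0.47},{"dr":[0,0,0],"delta_pos":[-0.5,-0.85,0],"hand":0.47},{"dr":[0,0,0],"delta_pos":[-0.5,-0.85,0],"hand":0.47},{"dr":[0,0,0],"delta_pos":[-0.5,-0.85,0],"hand":0.47}])

```text
time_s: 2.7
eef_pos: [426.3, -22.6, 233.0]
ee_rot: [0.004, 0.009, 1.0, 0.001]
force: [0.6, 1.1, -0.0]
grip_width: 0.473
```

Request:
servo_tool(motion=[{"dr":[0,0,0.08],"delta_pos":[-0.4,-0.53,0.4],"hand":0.47},{"dr":[0,0,0],"delta_pos":[-0.4,-0.53,0.4],"hand":0.47},{"dr":[0,0,0],"delta_pos":[-0.4,-0.53,0.4],"hand":0.47},{"dr":[0,0,0],"delta_pos":[-0.4,-0.53,0.4],"hand":0.47},{"dr":[0,0,0],"delta_pos":[0,0,0.2],"hand":0.47}])

```text
time_s: 3.32
eef_pos: [507.5, -138.1, 141.5]
ee_rot: [0.005, 0.019, 1.0, 0.0]
force: [0.6, 0.6, 0.1]
grip_width: 0.471
```

```bash
python3 - <<'E'
from h import *
s=ctrl.sense();print(s["eef_pos"],s["ee_rot"])
p,d=capture("side");cv2.imwrite("pics/s1.png",cv2.resize(p[100:300,200:440,::-1],None,fx=3,fy=3))
p,d=capture("wrist");cv2.imwrite("pics/w1.png",p[:,:,::-1])
E
```

```text
[ 507.47496398 -138.10848618  141.45390177] [5.29192051e-03 1.87494018e-02 9.99810186e-01 2.16421772e-04]
```

View pics/s1.png

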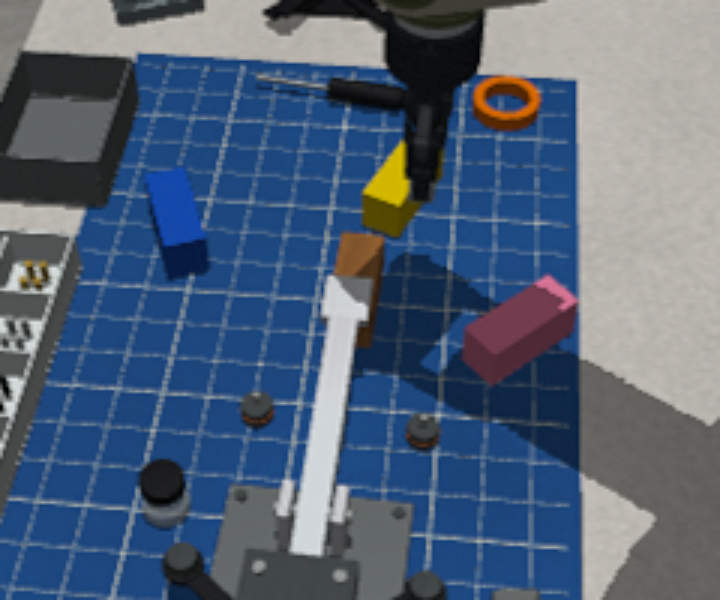

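View pics/w1.png

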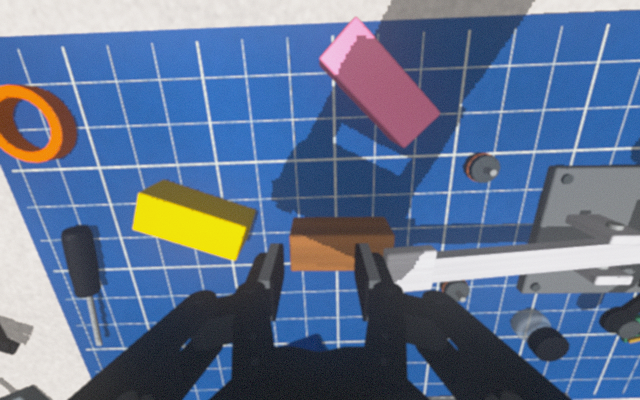

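Request:
servo_tool(motion=[{"dr":[0,0,0],"delta_pos":[0.15,0.2,0.5],"hand":0.47},{"dr":[0,0,0],"delta_pos":[0,0,0.6],"hand":0.47},{"dr":[0,0,0],"delta_pos":[0,0,0.6],"hand":0.47},{"dr":[0,0,0],"delta_pos":[0,0,0.5],"hand":0.47},{"dr":[0,0,0],"delta_pos":[0,0,0.15],"hand":0.47}])

```text
time_s: 4.05
eef_pos: [501.4, -122.8, 26.6]
ee_rot: [0.008, 0.016, 1.0, -0.001]
force: [0.9, -0.4, -0.1]
grip_width: 0.471
```

Request:
servo_tool(motion=[{"dr":[0,0,0],"delta_pos":[0,-0.08,0.2],"hand":0.47},{"dr":[0,0,0],"delta_pos":[-0.15,0,0],"hand":0.47}])

```text
time_s: 4.3
eef_pos: [509.6, -127.1, 17.8]
ee_rot: [0.009, 0.016, 1.0, -0.001]
force: [0.3, -0.2, -0.1]
grip_width: 0.472
```

```bash
python3 - <<'E'
from h import *
s=ctrl.sense();print(s["eef_pos"],s["ee_rot"],s["force"])
p,d=capture("side");cv2.imwrite("pics/s2.png",cv2.resize(p[130:260,240:400,::-1],None,fx=4.5,fy=4.5))
p,d=capture("wrist");cv2.imwrite("pics/w2.png",p[:,:,::-1])
E
```

```text
[ 509.64889091 -127.08011163   17.77914951] [ 0.0092928   0.01559052  0.99983432 -0.0013814 ] [ 0.34617714 -0.21399214 -0.11164662]
```

View pics/s2.png

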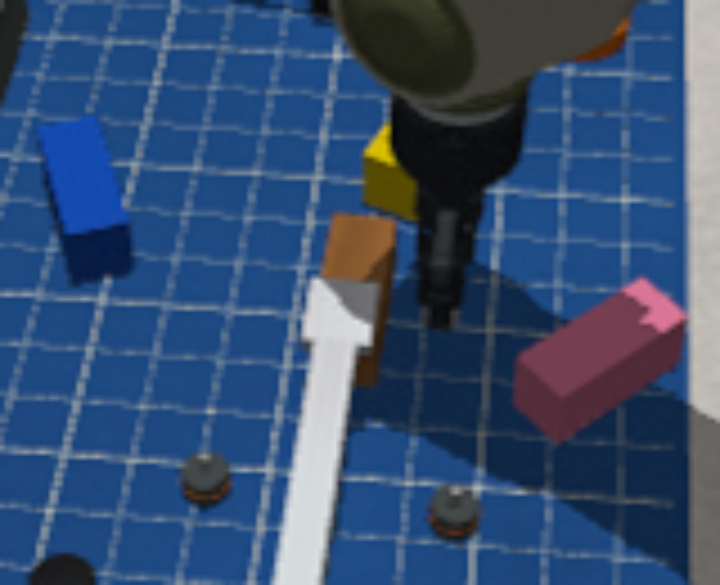

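View pics/w2.png

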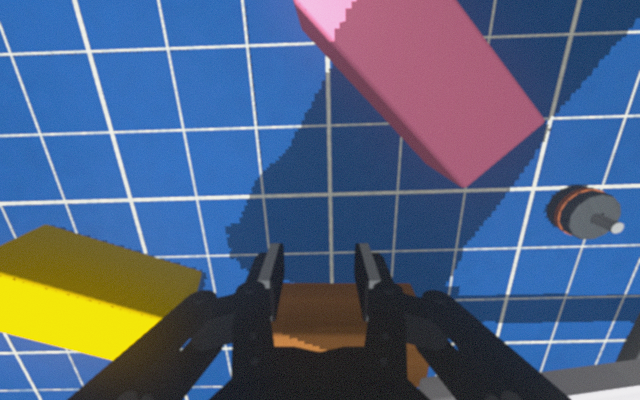

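```bash
python3 -c "
from h import *
print(ctrl.sense()['joints'])"
```

```text
[-0.4698588   0.57652426  1.72959195  0.00789881  0.81521788 -2.01528764]
```

Request:
servo_tool(motion=[{"dr":[0,0,0],"delta_pos":[0.3,0,0],"hand":0},{"dr":[0,0,0],"delta_pos":[0,0,0],"hand":0}])

```text
time_s: 4.65
eef_pos: [496.5, -127.1, 19.3]
ee_rot: [0.011, 0.015, 1.0, -0.002]
force: [0.5, -0.5, 0.1]
grip_width: 0.053
```

Request:
servo_tool(motion=[{"dr":[0,0.13,0],"delta_pos":[0,0,0],"hand":0},{"dr":[0,0,0.9],"delta_pos":[0,0,0],"hand":0},{"dr":[0,0,0.9],"delta_pos":[0,0,0],"hand":0},{"dr":[0,0,0.9],"delta_pos":[0,0,0],"hand":0},{"dr":[0,0,0.9],"delta_pos":[0,0,0],"hand":0},{"dr":[0,0,0.9],"delta_pos":[0,0,0],"hand":0},{"dr":[0,0,0.9],"delta_pos":[0,0,0],"hand":0},{"dr":[0,0,0.9],"delta_pos":[0,0,0],"hand":0},{"dr":[0,0,0.9],"delta_pos":[0,0,0],"hand":0},{"dr":[0,0,0.9],"delta_pos":[0,0,0],"hand":0},{"dr":[0,0,0.9],"delta_pos":[0,0,0],"hand":0}])

```text
time_s: 6.02
eef_pos: [504.0, -128.7, 22.2]
ee_rot: [0.003, 0.735, 0.678, -0.003]
force: [0.3, 0.0, 0.5]
grip_width: -0.003
```

Request:
servo_tool(motion=[{"dr":[0,0,-0.28],"delta_pos":[0.23,0.2,0.12],"hand":0},{"dr":[0,0,0],"delta_pos":[0,0.15,0],"hand":0},{"dr":[0,0,0],"delta_pos":[0,0,0],"hand":0}])

```text
time_s: 6.4
eef_pos: [525.1, -117.4, 15.8]
ee_rot: [0.003, 0.715, 0.699, -0.004]
force: [-0.0, 0.2, -0.4]
grip_width: -0.004
```

```bash
python3 - <<'E'
from h import *
s=ctrl.sense();print(s["eef_pos"],s["ee_rot"],s["force"],s["joints"])
p,d=capture("side");cv2.imwrite("pics/s3.png",cv2.resize(p[130:260,240:400,::-1],None,fx=4.5,fy=4.5))
p,d=capture("wrist");cv2.imwrite("pics/w3.png",p[:,:,::-1])
E
```

```text
[ 525.05533712 -117.43030281   15.82493824] [ 0.00278574  0.71475696  0.69935731 -0.00375346] [-0.02545639  0.15509189 -0.4406201 ] [-0.43354248  0.6084239   1.67835264 -0.01194941  0.85230627 -0.40390897]
```

View pics/s3.png

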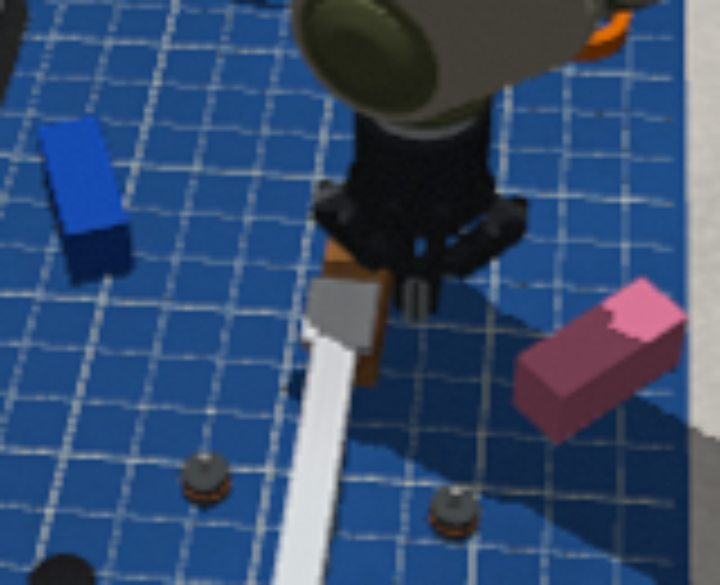

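View pics/w3.png

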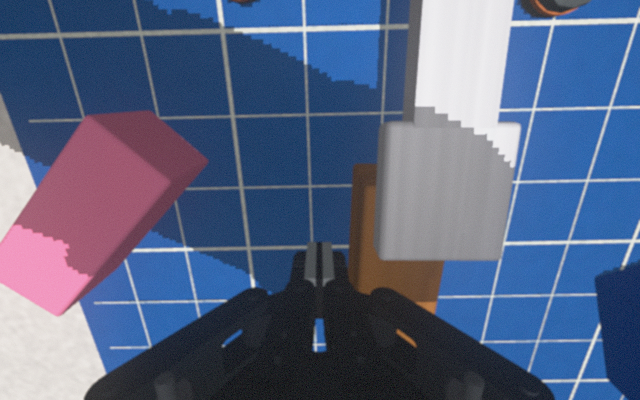

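Request:
servo_tool(motion=[{"dr":[0,0,0],"delta_pos":[0,0.15,0],"hand":0},{"dr":[0,0,0],"delta_pos":[0,0.2,0],"hand":0},{"dr":[0,0,0],"delta_pos":[0,0.2,0],"hand":0}])

```text
time_s: 6.88
eef_pos: [552.9, -118.4, 15.9]
ee_rot: [0.002, 0.715, 0.699, -0.004]
force: [-0.6, -0.7, 0.7]
grip_width: -0.003
```

```bash
python3 - <<'E'
from h import *
s=ctrl.sense();print(s["eef_pos"],s["ee_rot"],s["force"])
p,d=capture("wrist");cv2.imwrite("pics/w4.png",p[:,:,::-1])
p,d=capture("side");cv2.imwrite("pics/s4.png",cv2.resize(p[130:260,240:400,::-1],None,fx=4.5,fy=4.5))
E
```

```text
[ 552.89604018 -118.413897     15.93569364] [ 0.00213952  0.71517977  0.69892536 -0.00408135] [-0.6350968  -0.69509187  0.66421264]
```

View pics/w4.png

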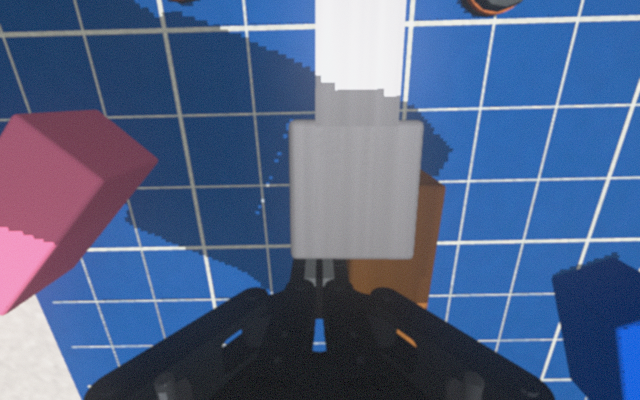

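View pics/s4.png

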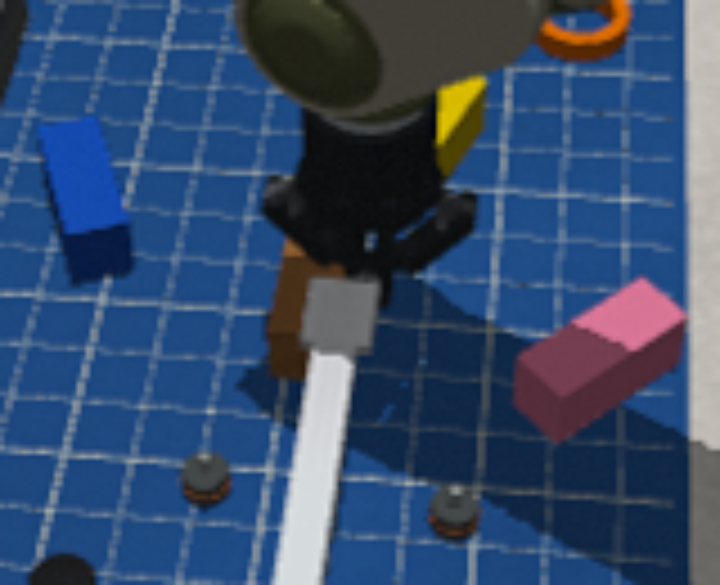

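Request:
servo_tool(motion=[{"dr":[0,0,0],"delta_pos":[0,0.2,0],"hand":0},{"dr":[0,0,0],"delta_pos":[0,0.2,0],"hand":0},{"dr":[0,0,0],"delta_pos":[0,0.2,0],"hand":0},{"dr":[0,0,0],"delta_pos":[0,0.15,0],"hand":0}])

```text
time_s: 7.48
eef_pos: [593.0, -119.3, 15.7]
ee_rot: [0.002, 0.715, 0.699, -0.004]
force: [-1.0, 0.4, 0.7]
grip_width: 0.003
```

```bash
python3 - <<'E'
from h import *
s=ctrl.sense();print(s["eef_pos"],s["ee_rot"],s["force"])
p,d=capture("wrist");cv2.imwrite("pics/w5.png",p[:,:,::-1])
p,d=capture("side");cv2.imwrite("pics/s5.png",cv2.resize(p[130:260,240:400,::-1],None,fx=4.5,fy=4.5))
E
```

```text
[ 592.95447541 -119.31887355   15.74051991] [ 0.00233243  0.71509979  0.69900711 -0.00398981] [-1.04620822  0.42284999  0.69651219]
```

View pics/w5.png

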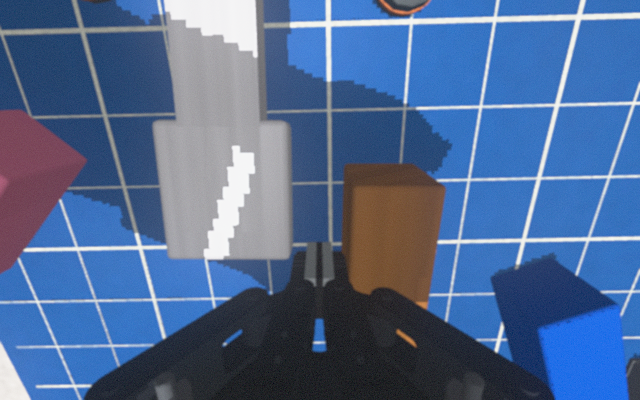

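View pics/s5.png

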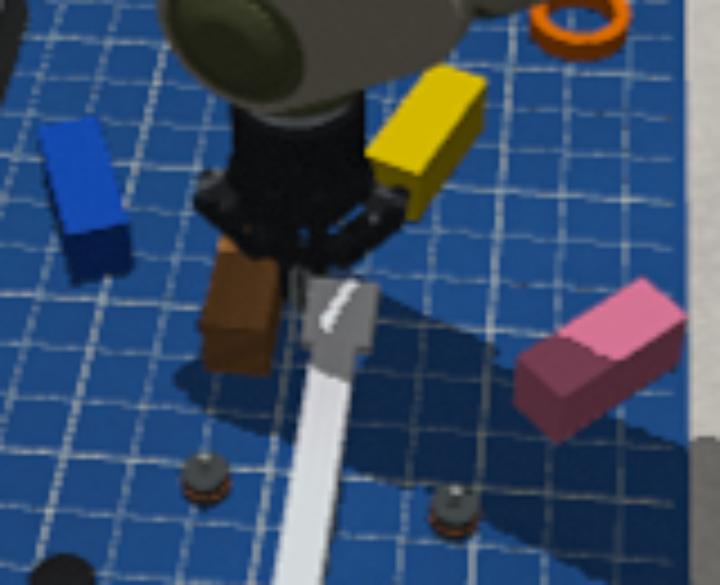

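Request:
servo_tool(motion=[{"dr":[0,0,0],"delta_pos":[0,-0.2,-0.2],"hand":0},{"dr":[0,0,0],"delta_pos":[-0.1,0,-0.8],"hand":0},{"dr":[0,0,0],"delta_pos":[0,0,-0.8],"hand":0},{"dr":[0,0,0],"delta_pos":[0,-0.1,-0.5],"hand":0},{"dr":[0,0,0],"delta_pos":[0.6,-0.15,0],"hand":0},{"dr":[0,0,0],"delta_pos":[0.6,-0.15,0],"hand":0},{"dr":[0,0,0],"delta_pos":[0,0,0],"hand":0}])

```text
time_s: 8.45
eef_pos: [559.4, -61.5, 138.2]
ee_rot: [0.004, 0.716, 0.698, -0.003]
force: [-0.2, 0.1, -0.5]
grip_width: -0.004
```

```bash
python3 - <<'E'
from h import *
s=ctrl.sense();print(s["eef_pos"],s["ee_rot"],s["force"])
p,d=capture("wrist");cv2.imwrite("pics/w6.png",p[:,:,::-1])
p,d=capture("side");cv2.imwrite("pics/s6.png",cv2.resize(p[130:260,240:400,::-1],None,fx=4.5,fy=4.5))
E
```

```text
[559.35862176 -61.54141961 138.18933526] [ 0.0036654   0.71562884  0.69846355 -0.00325349] [-0.19515426  0.13187284 -0.45652177]
```

View pics/w6.png

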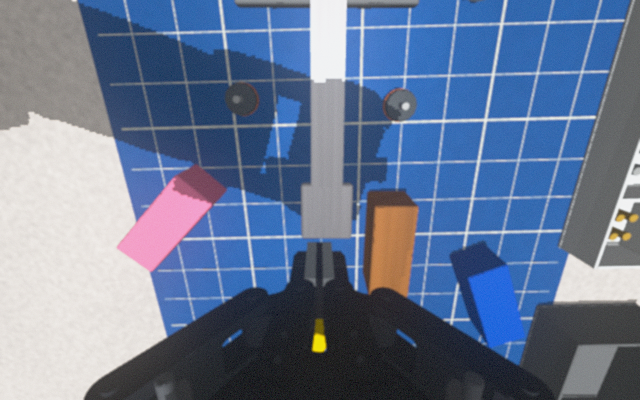

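View pics/s6.png

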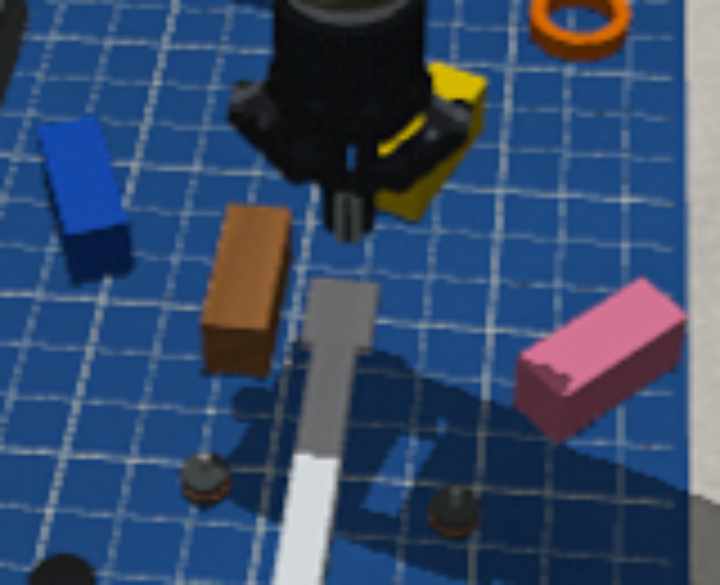

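```bash
python3 - <<'E'
from h import *
for n in("wrist","side"):
    c=get_calibration(n);p,d=capture(n)
    ys,xs=np.mgrid[0:400,0:640]; px=np.stack([xs.ravel(),ys.ravel()],1)
    w=world(n,d,px,c); col=p.reshape(-1,3).astype(int); ok=d.ravel()>0
    b=ok&(col[:,0]>col[:,2]*1.5)&(col[:,0]>col[:,1]*1.2)&(abs(w[:,2]-45)<5)&(abs(w[:,0]-610)<60)&(w[:,1]<-30)&(w[:,1]>-200)
    r=cv2.minAreaRect(w[b][:,:2].astype(np.float32));print(n,"block",r,np.round(cv2.boxPoints(r)))
    L=ok&(col.max(1)-col.min(1)<25)&(w[:,2]>64)&(w[:,2]<88)&(abs(w[:,0]-566)<30)&(w[:,1]>-95)&(w[:,1]<-45)
    if L.sum():print("pad",w[L].min(0),w[L].max(0),w[L].mean(0))
E
```

```text
wrist block ((627.726318359375, -119.9239501953125), (99.26863098144531, 39.63019943237305), 88.82661437988281) [[ 607. -169.]
 [ 647. -170.]
 [ 649.  -71.]
 [ 609.  -70.]]
pad [545.1426004  -83.74895404  71.50628606] [586.01288632 -45.00818864  80.91462325] [565.68944613 -63.41870687  76.47280679]
side block ((629.65234375, -117.77952575683594), (106.08860778808594, 38.1029052734375), 88.86810302734375) [[ 610. -170.]
 [ 648. -171.]
 [ 650.  -65.]
 [ 612.  -64.]]
pad [547.71045605 -81.16359878  69.59038412] [587.05849327 -45.28003055  82.47248273] [566.5730059 -62.4259463  77.7121745]
```

Request:
servo_tool(motion=[{"dr":[0,0,0],"delta_pos":[0,0.13,0.5],"hand":0},{"dr":[0,0,0],"delta_pos":[0,0,0.5],"hand":0},{"dr":[0,0,0],"delta_pos":[0,0,0.2],"hand":0},{"dr":[0,0,0],"delta_pos":[0,0,0.2],"hand":0},{"dr":[0,0,0],"delta_pos":[0,0,0.2],"hand":0},{"dr":[0,0,0],"delta_pos":[0,0,0.2],"hand":0}])

```text
time_s: 9.4
eef_pos: [568.2, -69.0, 46.8]
ee_rot: [0.006, 0.718, 0.696, -0.003]
force: [-2.1, -0.5, 4.8]
grip_width: 0.005
```

Request:
servo_tool(motion=[{"dr":[0,0,0],"delta_pos":[0.06,0,0.2],"hand":0},{"dr":[0,0,0],"delta_pos":[0.06,0,0.2],"hand":0},{"dr":[0,0,0],"delta_pos":[0.03,0,0.1],"hand":0}])

```text
time_s: 9.78
eef_pos: [570.3, -64.1, 25.7]
ee_rot: [0.009, 0.717, 0.697, -0.003]
force: [-31.3, -9.4, 75.1]
grip_width: -0.003
```

Request:
servo_tool(motion=[{"dr":[0,0,0],"delta_pos":[0,-0.03,0.02],"hand":0},{"dr":[0,0,0],"delta_pos":[0,0,0.02],"hand":0}])

```text
time_s: 10.02
eef_pos: [569.5, -64.3, 27.7]
ee_rot: [0.011, 0.717, 0.697, -0.003]
force: [-5.7, -1.7, 10.0]
grip_width: -0.005
```

```bash
python3 - <<'E'
from h import *
s=ctrl.sense();print(s["eef_pos"],s["ee_rot"],s["force"],s["dq"])
p,d=capture("side");cv2.imwrite("pics/s7.png",cv2.resize(p[130:390,200:400,::-1],None,fx=2.3,fy=2.3))
c=get_calibration("side")
for l in ("flap","block_center"):
  for r in outline_of("side",l)[:5]:
    m=r["pixels"];ys,xs=np.nonzero(m&(d>0));w=world("side",d,np.stack([xs,ys],1),c)
    if abs(w[:,0].mean()-590)>60: continue
    print(l,r["bbox"],w.mean(0),np.percentile(w[:,2],[5,50,95]))
    if l=="flap":
        A=np.c_[w[:,1],np.ones(len(w))];ok=w[:,2]>45
        k=cv2.fitLine(w[ok][:,1:].astype(np.float32),cv2.DIST_HUBER,0,.01,.01).ravel();print("slope",k[1]/k[0])
print(ctrl.sense()["force"])
E
```

```text
[569.53774571 -64.33995087  27.66467317] [ 0.01098933  0.71702867  0.69694963 -0.00321299] [-5.67110608 -1.736307   10.03969253] [ 0.00189882 -0.00650132 -0.00313623 -0.00645484  0.00878224  0.00153233]
flap [268.1, 277.9, 317.7, 353.7] [574.94234221 264.97182103  77.3597751 ] [61.87274683 77.41309944 91.31893464]
slope -0.20878778
block_center [293.4, 209.5, 321.5, 278.6] [570.37375549  58.66714707  40.68204272] [24.27453806 42.22621616 55.36310257]
[-6.58539721 -2.13831482 16.57769063]
```

View pics/s7.png

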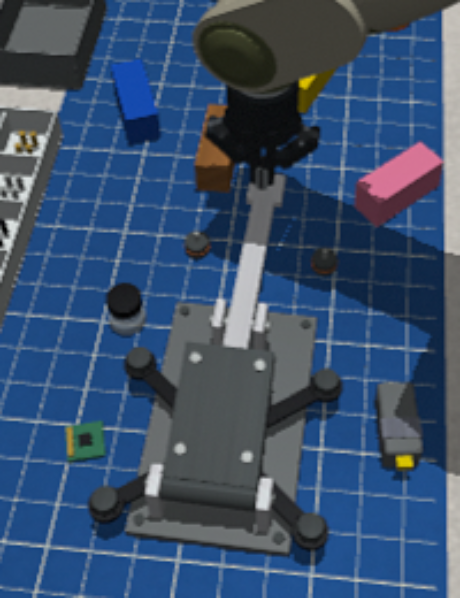

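Request:
servo_tool(motion=[{"dr":[0,0,0],"delta_pos":[0,0,0.03],"hand":0}])

```text
time_s: 10.3
eef_pos: [569.7, -64.3, 27.2]
ee_rot: [0.011, 0.717, 0.697, -0.003]
force: [-9.6, -2.1, 23.1]
grip_width: -0.004
```

```bash
python3 - <<'E'
from h import *
for i in range(8):
    p,d=capture("side");s=ctrl.sense();print(s["time_s"],s["eef_pos"].round(1),s["force"].round(1))
E
```

```text
10.35 [569.6 -64.3  27.3] [-8.7 -1.8 20.4]
10.4 [569.6 -64.3  27.3] [-9.2 -2.1 20.3]
10.45 [569.6 -64.3  27.3] [-9.2 -1.6 20.8]
10.5 [569.6 -64.3  27.3] [-8.  -1.6 20.3]
10.55 [569.6 -64.3  27.3] [-9.  -1.1 21. ]
10.6 [569.6 -64.3  27.3] [-8.3 -0.9 19.9]
10.65 [569.6 -64.3  27.3] [-9.1 -0.9 20.6]
10.7 [569.6 -64.3  27.3] [-8.5 -2.1 20.9]
```

Steady: about 20 N held at the stop, with the TCP at z = 27.3 mm.

```bash
python3 -c "
from rig import ticket
print(ticket.finish_job())"
```

```text
the job is handed in; nothing more can be done
None
```

I pushed the brown wooden block out from under the lever, then pressed the lever's pad fully down. I handed the job in at about 10.7 s with the fingertips still holding it. No verdict was reported.

- **Block:** I slid it about 65 mm sideways along the bench, away from the robot, with the shut fingertips. Its top was still level at 45 mm before the press, with more than 20 mm between it and the pad. In the last picture it was still standing beside the lever. My final numeric check of the block failed because the network's detection there was really the lever.
- **Lever:** The fingertips held steady at 27.3 mm above the bench, which matches the lever fully down. The hold force was about 20 N. It peaked briefly at about 80 N at the wrist when the lever reached its stop, below the 120 N limit, and I eased it off at once.
- **Flap:** Its measured slope was about 0.21 rad open, and the arm never went near it.
- **Other things:** Those I could see in the last picture looked undisturbed. I did not re-measure their positions, and the tape roll and screwdriver were not in that view.

I first planned to push with the jaws open along the block. I changed to shut fingers turned 90° because the gripper's wide linkage could have struck the lever pad.

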